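# Find the rattling drive housing

## Robot

A 6-joint arm with a two-finger parallel gripper is mounted at the origin on the work surface. World frame = base frame: x ahead of the robot, y to its left, z up, the work surface at z = 0. Lengths are in m, angles in rad, forces in N, time in s.
With the tool pointing down it reaches from about 0.35 to 0.775 m from the base axis. Payload 5.5 kg.
Tool frame: the origin (TCP) lies between the finger pads; the fingertips stand 19 mm ahead of it and the grasp point (between the pads) is the TCP; z points along the fingers, y is the direction in which the jaws open and shut (so a half turn about z gives the same grasp; the last joint's range is limited). The gripper opens to 85 mm and grips with 20 to 120 N. Pads are 22 mm wide; open, the fingers measure 114 mm over their backs; the gripper's body (76 mm by 85 mm) begins 54 mm behind the grasp point. The pads swing forward as they close: fully open they stand 13 mm farther back than shut.
Start: joints at [1.143, 0.313, 0.046, 1.304, 0, 1.431], TCP at [0.163, 0.551, 0.25] pointing down, gripper open.
Joint ranges: [-2.76, 2.76], [-0.86, 1.69], [-1.03, 1.26], [-2.2, 2.34], [-1.47, 1.5], [-3.14, 3.14]. Speed limits (rad/s): [2.57, 2.57, 3.14, 3.14, 3.14, 3.14].

## Interface

Orientations are given as a unit quaternion [w, x, y, z].
In Python, from workcell import get_state, cams, workorder gives the robot as it stands.
- The arm moves only by the tool play_rows, never from a script. Its argument "series" is text: rows parted by semicolons, each of 7 numbers parted by spaces: the opening in per cent of the stroke, from 0 (shut) to 100 (fully open), then the shift along the tool's x, y, z in cm, then the turn, a rotation vector about the tool's x, y, z in degrees. A call has 1 to 12 rows; each row shifts and turns the commanded pose from where the row before left it, along the tool's axes as they then stand; what a row does not reach is not made up. A row lasts 1/8 s, in which the tool goes at most 62.5 mm and 10.7 degrees, less where a joint would pass 70% of its speed; a pose out of reach is approached as far as the arm can. A call with a gripper value outside its range is refused whole. The fingers move at their own pace and stop on an object; "newtons" is the grip in N (left out, the last holds). Time passes only in rows, so rows that do not move let the fingers close. It gives the time, the measured TCP pose, the force and the opening at its end, in the units of the state.
- get_state(): the state, without advancing time (a new reading comes with each control period).
- cams.read_camera(name): name is "side" or "top" or "wrist"; returns the picture (384x512x3 uint8, red, green, blue); there is no depth.
- cams.get_calibration(name): a dict with "fx", "fy", "cx", "cy" (pixels), "rvec" (rotation vector, rad) and "tvec" (3), from world to camera coordinates, as OpenCV has them. Camera axes: x right, y down, z forward; pixel columns grow to the right and rows downward; lengths in m; the calibration is good to about 2 mm. A picture is of the moment at which its call begins: read the wrist's pose just before it. get_calibration takes no time and is no camera call; for the wrist camera it gives the pose at the moment of the call.
- workorder.hand_in(): hands the job in, once; it reports no verdict.
The state is a dict: "clock": time; "joint_pos": joint angles; "qvel": joint speeds; "tau": joint torques, N m; "tcp_pos": TCP position; "orientation": TCP orientation; "wrist_force": force on the tool from outside, world axes, zero at the start; "ft_torque": the same for the moment, N m; "finger_gap": finger opening in m.
Only numpy, scipy, OpenCV 4.12 (cv2) and the standard library are available. Lean on these libraries where they do the work, as an engineer would, in place of code of your own. Each camera call takes 0.05 s, during which the arm holds its last target.

## Task

One of the three sealed drive housings in the leaning rack has a part loose inside: take them out and shake or tilt them to feel which one rattles, putting each sound one back, fully seated, in the pocket it came from. Stand the rattling one upright on the floor of the steel tray and let go. Never drop or fling a housing, and do not knock over or push about the other things on the bench.

Things in the scene. Friction and masses are not known exactly. Their poses are not given: they have to be found in the camera images.
- housing_a_center (a point): one of three outwardly identical sealed drive housings: plain aluminium box with black end caps, 60 x 40 x 90 mm (its own x, y, z); this point is its centre, 45 mm from its foot. z runs from foot to top; y is the thin way (flat 40 mm sides, the way to grip it, on the upper half). At the start each stands in one pocket of the rack, its x and y along the pocket's, its top leaning 30 degrees
- housing_b_center (a point): the same kind of housing; centre and axes as housing_a_center. In one of the three, not known which, a 28 mm steel ball of 90 g has come loose: it rolls freely, some 22 mm along the housing's x, 52 mm along z, 4 mm along y. In the other two an insert of equal weight is held all round (play under 1 mm)
- housing_c_center (a point): the same kind of housing; centre and axes as housing_a_center. Shells differ in weight by chance (whole housing 0.24 to 0.37 kg), so weighing does not tell them apart. Held and jerked some 45 mm along its level x direction, then stopped dead, the loose one knocks within 0.15 s (brief kicks of 3 to 6 N and over 0.4 N m at the wrist); a sound one stays within sensor noise. It stands firm gripping
- rack: fixed rack with a white base, 310 mm wide (y), 200 mm deep. Origin on the bench below the middle pocket; x roughly to the robot's left, z up. A 12 mm steel rod runs along y above the row at x = -23 mm, z = 262 mm, carried by arms from posts at x = 110, y = +-145 mm: it bars a tool coming straight down. Come in along the lean, on the -x side of the rod (the tray side)
- pocket1 (a point): centre of the middle pocket's floor, 55 mm above the bench over the rack's origin; axes as the rack's. The other two pockets lie 85 mm to either side along y. Each is 65 x 48 mm inside (48 along y), 32 mm deep plus 8 mm of flared lip, with 4 mm walls, and leans 30 degrees: its axis, out of its mouth, is (-0.5, 0, 0.866) in the rack's axes
- tray_floor (a point): fixed shallow steel tray, 170 x 170 mm outside, walls 4 mm thick and 18 mm high; this point is the centre of its inner floor, 4 mm above the bench; x and y along its sides. A loose ring nut (32 mm across, 12 mm high) lies near its (-55, +55 mm) corner, the rest is free.
- amber: bystander, loose: amber glass bottle 64 mm across, 130 mm high, beyond the bench's middle; origin at its underside's centre
- flask: bystander, loose: round flask on a cork ring, 90 mm across, 136 mm high, beyond the tray; origin at its underside's centre
- beaker: bystander, loose: glass beaker 64 mm across, 75 mm high, behind the rack; origin at its underside's centre
- jar: bystander, loose: white jar 60 mm across, 80 mm high, at the far left; origin at its underside's centre
- wrench: bystander, loose: wrench 150 mm long lying near the robot; origin under its middle
- stopper: bystander, loose: glass stopper 36 mm across, 40 mm high, between rack and tray; origin at its underside's centre
- ring_nut: bystander, loose: dark ring nut lying in the tray; origin at its underside's centre

How it is judged:
By the outcome, as a careful person would: the job done as asked, in the order asked, and still so for the second after the job is handed in, with the robot touching nothing.
It also fails if it takes over 58 s, if anything falls off the work surface, if the arm or the gripper's body presses on something with over 40 N, if the wrist force passes 120 N, or if a joint passes its speed limit or range.

## Working session

There is one attempt and no reset: what is moved stays moved. The work goes in short steps, Python scripts to look and compute and a tool call to move; the robot and the scene stay as the last step left them, time stands still between calls to the robot, and variables do not carry over. Pictures are saved under pics/ and viewed, and the job is handed in when it is done.

Besides the shell and the picture viewer there is one more tool, called as name(argument=value, ...) on one line, values as JSON. play_rows: Moves the arm, as the interface text tells. Its arguments: {"type":"object","properties":{"series":{"type":"string"},"newtons":{"type":"number"}},"required":["series"]}

```bash
mkdir -p pics; ls
python3 - <<'E'
from workcell import get_state,cams
import cv2
s=get_state()
for k,v in s.items(): print(k,v)
for n in ("side","top","wrist"):
    print(n,cams.get_calibration(n))
    im=cams.read_camera(n); cv2.imwrite(f"pics/{n}0.png",cv2.cvtColor(im,cv2.COLOR_RGB2BGR))
E
```

```text
pics
clock 0.0
joint_pos [1.14339029e+00 3.13980332e-01 4.49756406e-02 1.30359133e+00
 3.01364625e-06 1.43118640e+00]
qvel [-0.00118491  0.00033881  0.00034772 -0.00150802  0.00145564  0.00053095]
tau [-9.67069104e-05 -4.80627465e+01  2.98532581e+01  1.93315884e-02
  5.88906801e-06  1.00989152e-05]
tcp_pos [0.16302293 0.55091076 0.24941889]
orientation [-2.53157359e-04  1.43401904e-01  9.89664127e-01 -8.63506123e-04]
wrist_force [-0.15793079  0.27349328  0.7436893 ]
ft_torque [ 0.09583652 -0.02764637 -0.02082043]
finger_gap 0.08528623460101246
side {'fx': 414.0034438699517, 'fy': 414.0034438699517, 'cx': 247.28729295557542, 'cy': 193.99314836197235, 'rvec': array([ 2.2043828 , -0.25788166,  0.1051981 ]), 'tvec': array([-0.54001626,  0.188506  ,  0.85646328])}
top {'fx': 385.8173735067165, 'fy': 385.8173735067165, 'cx': 253.0938309794651, 'cy': 192.24280021206727, 'rvec': array([ 2.10997685, -2.17341954,  0.1748004 ]), 'tvec': array([0.09236884, 0.57055635, 1.12194813])}
wrist {'fx': 326.3154931095101, 'fy': 326.3154931095101, 'cx': 254.11247824950414, 'cy': 187.83783543512396, 'rvec': array([-2.32851158, -1.7387457 , -0.2448584 ]), 'tvec': array([-0.57463889, -0.03555104,  0.37801635])}
```

View pics/side0.png

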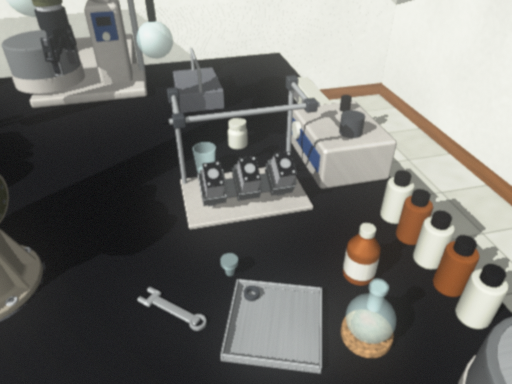

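View pics/top0.png

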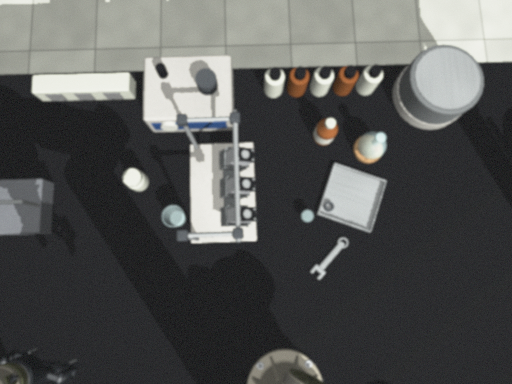

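View pics/wrist0.png

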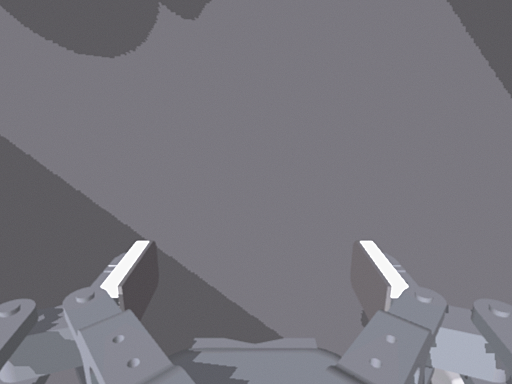

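```bash
cat > h.py <<'E'
import numpy as np, cv2
from scipy.spatial.transform import Rotation as R
from workcell import get_state,cams
def cal(n):
    c=cams.get_calibration(n); K=np.array([[c['fx'],0,c['cx']],[0,c['fy'],c['cy']],[0,0,1]])
    Rm=cv2.Rodrigues(np.array(c['rvec']))[0]; return K,Rm,np.array(c['tvec'])
def proj(n,P,c=None):
    K,Rm,t=c or cal(n); q=(K@(Rm@np.atleast_2d(P).T+t[:,None])); return (q[:2]/q[2]).T
def ray(n,uv,c=None):
    K,Rm,t=c or cal(n); d=Rm.T@np.linalg.inv(K)@np.array([uv[0],uv[1],1.]); return -Rm.T@t,d/np.linalg.norm(d)
def atz(n,uv,z,c=None):
    o,d=ray(n,uv,c); return o+d*(z-o[2])/d[2]
def tri(obs):
    A=np.zeros((3,3));b=np.zeros(3);L=[]
    for o,d in obs:
        M=np.eye(3)-np.outer(d,d);A+=M;b+=M@o;L.append((M,o))
    p=np.linalg.solve(A,b); return p,[np.linalg.norm(M@(p-o)) for M,o in L]
def save(n,name,crop=None,s=1):
    im=cv2.cvtColor(cams.read_camera(n),cv2.COLOR_RGB2BGR); cv2.imwrite(f'pics/{name}_full.png',im)
    return im
def pose():
    s=get_state(); w,x,y,z=s['orientation']; return np.array(s['tcp_pos']),R.from_quat([x,y,z,w])
E
python3 - <<'E'
import cv2
im=cv2.imread('pics/side0.png'); c=im[140:240,160:330]; cv2.imwrite('pics/side0c.png',cv2.resize(c,None,fx=4.7,fy=4.7,interpolation=cv2.INTER_CUBIC))
im=cv2.imread('pics/top0.png'); c=im[100:250,170:400]; cv2.imwrite('pics/top0c.png',cv2.resize(c,None,fx=3.4,fy=3.4,interpolation=cv2.INTER_CUBIC))
im=cv2.imread('pics/side0.png'); c=im[240:384,130:340]; cv2.imwrite('pics/side0d.png',cv2.resize(c,None,fx=3.8,fy=3.8,interpolation=cv2.INTER_CUBIC))
E
```

```text
(no output)
```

View pics/side0c.png

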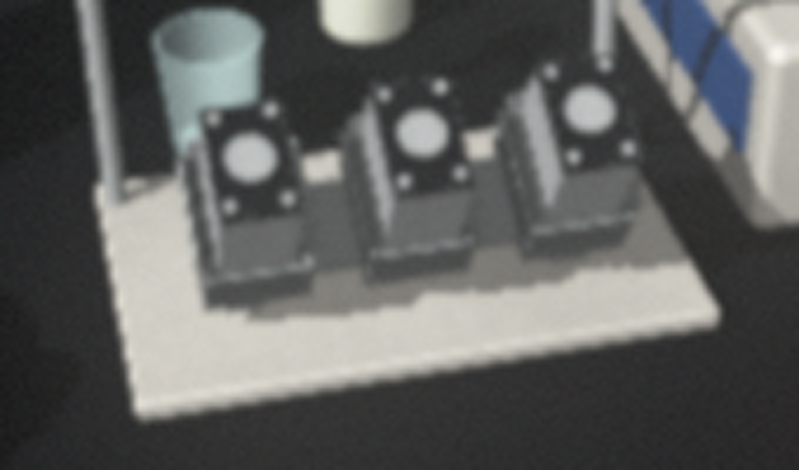

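View pics/top0c.png

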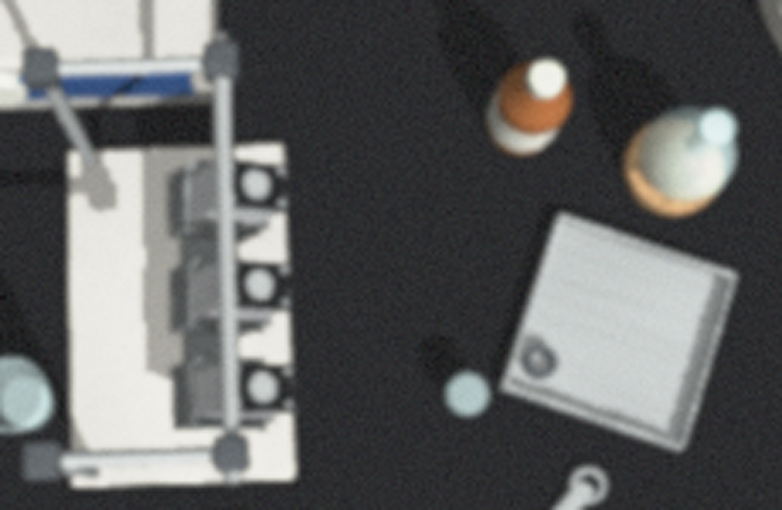

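View pics/side0d.png

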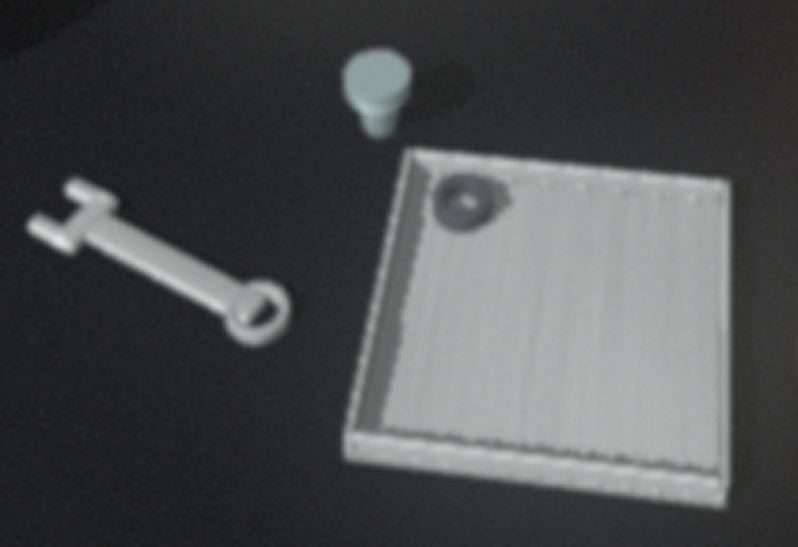

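Run:
```python
from h import *
S=[(250,158),(423,133),(589,108)]; T=[(263,387),(260,285),(257,185)]
f=lambda p,s,o:(p[0]/s-.5+.5/s+o[0],p[1]/s-.5+.5/s+o[1])
P=[]
for a,b in zip(S,T):
    p,e=tri([ray('side',f(a,4.7,(160,140))),ray('top',f(b,3.4,(170,100)))]);P.append(p);print('top disc',p.round(4),np.round(e,4))
P=np.array(P); d=P[2]-P[0]; print('spacing',np.linalg.norm(P[1]-P[0]),np.linalg.norm(P[2]-P[1]), 'yaw of row',np.degrees(np.arctan2(d[1],d[0])))
for c in [(68,147),(284,143),(297,480),(74,487)]: print('base corner',atz('top',f(c,3.4,(170,100)),0.01).round(4))
for c in [(97,188),(138,415),(718,318)]: print('base corner side',atz('side',f(c,4.7,(160,140)),0.01).round(4))
for c in [(560,212),(738,270),(683,450),(502,390)]: print('tray rim top',atz('top',f(c,3.4,(170,100)),0.02).round(4))
for c in [(405,150),(730,182),(728,490),(345,435)]: print('tray rim side',atz('side',f(c,3.8,(130,240)),0.02).round(4))
print('nut',atz('top',f((539,357),3.4,(170,100)),0.016).round(4),atz('side',f((467,200),3.8,(130,240)),0.016).round(4))
print('stopper',atz('top',f((467,394),3.4,(170,100)),0.04).round(4),atz('side',f((378,75),3.8,(130,240)),0.04).round(4))
for n,c,z in [('amber',(547,78),.13),('flask',(717,126),.136),('beaker',(22,395),.075)]: print(n,atz('top',f(c,3.4,(170,100)),z).round(4))
# rod
p0=tri([ray('top',f((230,452),3.4,(170,100))),ray('side',(178,120))]);p1=tri([ray('top',f((219,58),3.4,(170,100))),ray('side',(310,105))]);print('rod ends',p0,p1)
```

```text
top disc [0.4991 0.0948 0.1336] [0.0009 0.0009]
top disc [0.5839 0.095  0.1339] [0.0005 0.0005]
top disc [0.6683 0.0952 0.1348] [0.0006 0.0006]
spacing 0.08481097569210394 0.08443206271573625 yaw of row 0.13662202757230224
base corner [0.7433 0.272  0.01  ]
base corner [0.7413 0.07   0.01  ]
base corner [0.428  0.0677 0.01  ]
base corner [0.4277 0.2679 0.01  ]
base corner side [0.4275 0.2685 0.01  ]
base corner side [0.4284 0.0646 0.01  ]
base corner side [0.7351 0.0674 0.01  ]
tray rim top [ 0.6653 -0.1819  0.02  ]
tray rim top [ 0.6063 -0.3413  0.02  ]
tray rim top [ 0.4441 -0.2783  0.02  ]
tray rim top [ 0.5027 -0.1193  0.02  ]
tray rim side [ 0.5031 -0.1242  0.02  ]
tray rim side [ 0.6617 -0.185   0.02  ]
tray rim side [ 0.5997 -0.3441  0.02  ]
tray rim side [ 0.4438 -0.28    0.02  ]
nut [ 0.5321 -0.1553  0.016 ] [ 0.528  -0.1612  0.016 ]
stopper [ 0.4981 -0.0847  0.04  ] [ 0.4967 -0.0864  0.04  ]
amber [ 0.7564 -0.1533  0.13  ]
flask [ 0.7083 -0.2921  0.136 ]
beaker [0.5053 0.302  0.075 ]
rod ends (array([0.43915623, 0.11819382, 0.26256979]), [np.float64(0.0019530959316938184), np.float64(0.001953095931693904)]) (array([0.7310237 , 0.12011186, 0.26111514]), [np.float64(0.0028254023622136036), np.float64(0.002825402362213438)])
```

Run:
```python
from h import *
K,Rm,t=cal('wrist'); p,Rt=pose(); c=-Rm.T@t
print('cam in tool',Rt.inv().apply(c-p).round(4),'fwd',Rt.inv().apply(Rm[2]).round(3),'right',Rt.inv().apply(Rm[0]).round(3))
print(Rt.as_matrix().round(3), get_state()['clock'])
```

```text
cam in tool [ 0.0704  0.0002 -0.1231] fwd [-0.277  0.001  0.961] right [-0.     1.    -0.001]
[[-0.959  0.284 -0.001]
 [ 0.284  0.959 -0.001]
 [ 0.    -0.001 -1.   ]] 0.15
```

play_rows(series="100 0 0 -4 0 0 0;100 0 0 -4 0 0 0", newtons=40)

```text
clock: 0.4
tcp_pos: [0.163, 0.5508, 0.3304]
orientation: [-0.0, 0.143, 0.99, -0.001]
wrist_force: [0.3, 0.9, 0.7]
finger_gap: 0.0852
```

```bash
cat > plan.py <<'E'
from h import *
def Rtool(yaw=0.0,lean=0.0,extra=0):
    # tool y=-X ,x=-Y, z down; lean: tool z=(0,sin,-cos)
    L=np.radians(lean); z=np.array([0,np.sin(L),-np.cos(L)]); y=np.array([-1.,0,0]); x=np.cross(y,z)
    return R.from_euler('z',yaw,degrees=True)*R.from_matrix(np.array([x,y,z]).T)
def plan(wps,grip,start=None,step=.055,ang=9.5):
    p,q=start or pose(); out=[]
    for w in wps:
        pt,qt=np.array(w[0]),w[1]; st=w[2] if len(w)>2 else step; an=w[3] if len(w)>3 else ang
        dist=np.linalg.norm(pt-p); rv=(q.inv()*qt).as_rotvec(); a=np.degrees(np.linalg.norm(rv))
        n=max(1,int(np.ceil(max(dist/st,a/an)-.02))); p0,q0=p,q
        for k in range(1,n+1):
            pk=p0+(pt-p0)*k/n; qk=q0*R.from_rotvec(rv*k/n)
            d=np.round(q.inv().apply(pk-p)*100,2); r=np.round((q.inv()*qk).as_rotvec(degrees=True),1)+0.
            d=d+0.
            out.append(f"{grip:g} "+" ".join(f"{v:g}" for v in d)+" "+" ".join(f"{v:g}" for v in r))
            p=p+q.apply(d/100); q=q*R.from_rotvec(r,degrees=True)
    for i in range(0,len(out),12): print(len(out[i:i+12]),'|',";".join(out[i:i+12]))
    return p,q
E
python3 - <<'E'
from plan import *
plan([([.16,.40,.36],Rtool(-75)),([.29,.27,.37],Rtool(-45)),([.40,.0,.38],Rtool(0)),([.499,.02,.285],Rtool(0.2,30))],100)
E
```

```text
12 | 100 -1 -3.64 -0.73 0 0 -7.9;100 -0.49 -3.74 -0.74 -0.1 0 -7.8;100 0.02 -3.77 -0.74 0 0 -7.9;100 0.55 -3.73 -0.74 0 0 -7.9;100 -2.3 -3.98 -0.25 0 0 -7.5;100 -1.76 -4.25 -0.25 0 0 -7.5;100 -1.19 -4.44 -0.25 0 0 -7.5;100 -0.6 -4.56 -0.25 0 0 -7.5;100 1.89 -4.48 -0.17 0 0 -7.5;100 2.45 -4.19 -0.16 0 0 -7.5;100 2.98 -3.84 -0.17 0 0 -7.5;100 3.46 -3.41 -0.17 0 0 -7.5
6 | 100 3.87 -2.94 -0.16 0 0 -7.5;100 4.23 -2.4 -0.17 0 0 -7.5;100 -0.5 -2.48 2.37 0 -7.5 0;100 -0.19 -2.47 2.42 0 -7.5 -0.1;100 0.14 -2.48 2.42 0 -7.5 0;100 0.45 -2.48 2.38 0 -7.5 -0.1
```

play_rows(series="100 -1 -3.64 -0.73 0 0 -7.9;100 -0.49 -3.74 -0.74 -0.1 0 -7.8;100 0.02 -3.77 -0.74 0 0 -7.9;100 0.55 -3.73 -0.74 0 0 -7.9;100 -2.3 -3.98 -0.25 0 0 -7.5;100 -1.76 -4.25 -0.25 0 0 -7.5;100 -1.19 -4.44 -0.25 0 0 -7.5;100 -0.6 -4.56 -0.25 0 0 -7.5;100 1.89 -4.48 -0.17 0 0 -7.5;100 2.45 -4.19 -0.16 0 0 -7.5;100 2.98 -3.84 -0.17 0 0 -7.5;100 3.46 -3.41 -0.17 0 0 -7.5")

```text
clock: 1.9
tcp_pos: [0.3638, 0.0889, 0.3758]
orientation: [0.001, -0.611, 0.792, 0.001]
wrist_force: [0.7, 0.4, 0.0]
finger_gap: 0.085
```

Run:
```python
from plan import *
print(pose()[0],pose()[1].as_matrix().round(2),get_state()['joint_pos'].round(2))
plan([([.40,.0,.38],Rtool(0)),([.499,.02,.285],Rtool(0.2,30))],100)
```

```text
[0.36376141 0.08894726 0.37581785] [[-0.25 -0.97  0.  ]
 [-0.97  0.25  0.  ]
 [-0.    0.   -1.  ]] [ 0.02 -0.09 -0.11  1.55  0.   -1.29]
6 | 100 3.84 -2.88 -0.22 0 0.1 -7.4;100 4.18 -2.37 -0.21 0 0 -7.3;100 -0.5 -2.47 2.38 0 -7.5 -0.1;100 -0.18 -2.48 2.42 0 -7.5 0;100 0.13 -2.47 2.42 0 -7.5 -0.1;100 0.45 -2.48 2.39 -0.1 -7.5 0
```

Tracking is good.

play_rows(series="100 3.84 -2.88 -0.22 0 0.1 -7.4;100 4.18 -2.37 -0.21 0 0 -7.3;100 -0.5 -2.47 2.38 0 -7.5 -0.1;100 -0.18 -2.48 2.42 0 -7.5 0;100 0.13 -2.47 2.42 0 -7.5 -0.1;100 0.45 -2.48 2.39 -0.1 -7.5 0;100 0 0 0 0 0 0")

```text
clock: 2.78
tcp_pos: [0.4983, 0.0198, 0.2811]
orientation: [0.181, -0.681, 0.685, 0.187]
wrist_force: [-1.0, -0.6, 0.4]
finger_gap: 0.0853
```

Run:
```python
from plan import *
s=get_state();print(s['tcp_pos'],pose()[1].as_matrix().round(3),s['joint_pos'].round(2),s['wrist_force'],s['ft_torque'])
X=.499
c=cal('wrist');im=save('wrist','w1')
f=np.array([X,.140,.055]);a=np.array([0,-.5,.866]);x=np.array([0,.866,.5]);y=np.array([1,0,0])
for dx in (-.085,0,.085,.17):
  for (u,v) in [(-1,-1),(1,-1),(1,1),(-1,1)]:
    P=f+[dx,0,0]+.09*a+u*.03*x+v*.02*y
    q=proj('wrist',P,c)[0]; cv2.circle(im,tuple(int(round(t)) for t in q),2,(0,0,255),-1)
im=cv2.resize(im,(768,576));cv2.imwrite('pics/w1.png',im)
save('side','s1')
```

```text
[0.4983     0.01981869 0.28108388] [[-0.007 -1.    -0.006]
 [-0.865  0.003  0.502]
 [-0.502  0.009 -0.865]] [-0.39  0.26 -0.05  1.48  0.48 -2.02] [-1.00818162 -0.60874588  0.44663223] [-0.39709279 -0.00853312 -0.00085858]
```

View pics/w1.png

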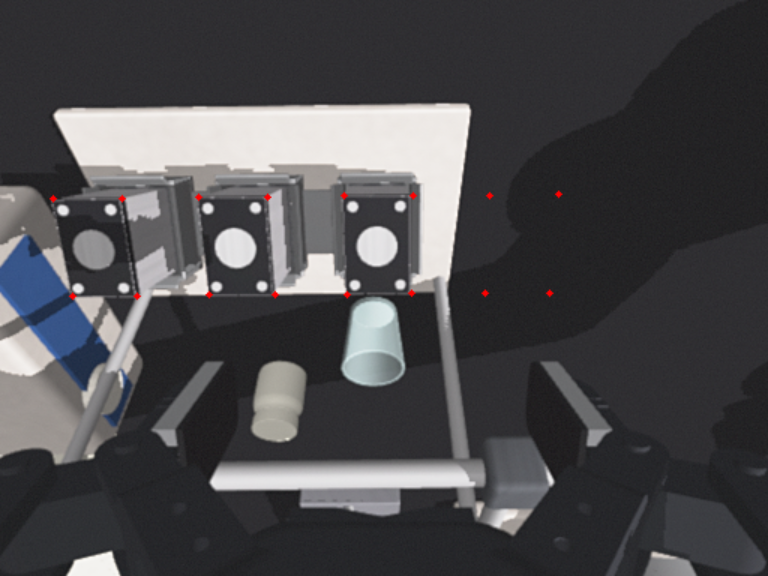

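View pics/s1_full.png

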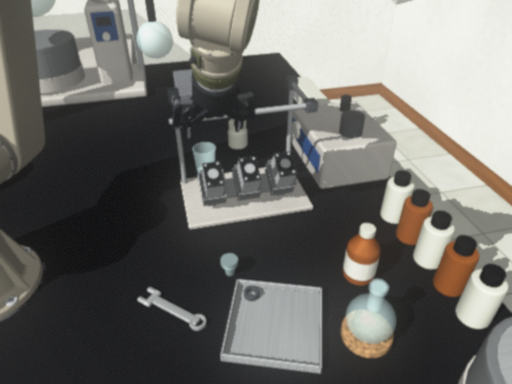

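```bash
cat >> plan.py <<'E'
A=np.array([0,-.5,.866]); 
XS=[.499,.584,.6685]
def pk(i,s,off=(0,0,0)): return np.array([XS[i],.140,.055])+s*A+np.array(off)
E
python3 - <<'E'
from plan import *
q=Rtool(.2,30)
plan([(pk(0,.18),q),(pk(0,.07),q,.028)],75)
E
```

```text
6 | 75 0.58 -0.06 3.93 0 0 -0.2;75 0.59 -0.05 3.93 0 0 -0.1;75 0 -0.01 2.75 0 0 0;75 0 0 2.75 0 0 0;75 -0.01 -0.01 2.75 0 0 0;75 0 0 2.75 0 0 0
```

play_rows(series="75 0.58 -0.06 3.93 0.4 0.2 -0.5;75 0.59 -0.05 3.93 0 0 0;75 0 -0.01 2.75 0 0 0;75 0 0 2.75 0 0 0;75 0 0 2.75 0 0 0;75 0 0 2.75 0 0 0;75 0 0 0 0 0 0")

```text
clock: 3.75
tcp_pos: [0.4994, 0.106, 0.1164]
orientation: [-0.184, 0.686, -0.681, -0.179]
wrist_force: [-0.3, -0.0, 0.7]
finger_gap: 0.0641
```

Run:
```python
from plan import *
s=get_state();print(s['tcp_pos'],pk(0,.07),pose()[1].as_matrix().round(3),s['joint_pos'].round(2),s['wrist_force'],s['ft_torque'])
im=save('wrist','w2'); save('side','s2')
```

```text
[0.49943865 0.10603193 0.11638701] [0.499   0.105   0.11562] [[ 0.01  -1.     0.005]
 [-0.868 -0.006  0.496]
 [-0.496 -0.009 -0.868]] [-0.23  0.32 -0.39  0.98  0.51 -1.84] [-0.3277375  -0.01706039  0.70105157] [-0.4085826   0.01815254 -0.03343248]
```

View pics/w2_full.png

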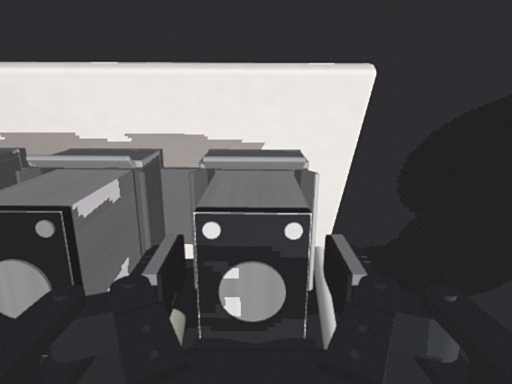

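View pics/s2_full.png

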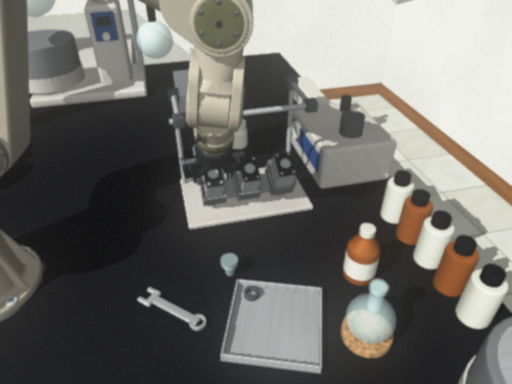

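play_rows(series="0 0 0 0 0 0 0;0 0 0 0 0 0 0;0 0 0 0 0 0 0;0 0 0 0 0 0 0", newtons=70)

```text
clock: 4.35
tcp_pos: [0.5015, 0.1039, 0.1171]
orientation: [-0.185, 0.685, -0.682, -0.178]
wrist_force: [-1.5, -2.7, 6.3]
finger_gap: 0.0393
```

Run:
```python
from plan import *
s=get_state();print(s['tcp_pos'],pose()[1].as_matrix().round(3),s['wrist_force'],s['ft_torque'],s['finger_gap'])
```

```text
[0.50151653 0.10394616 0.11707698] [[ 0.007 -1.     0.009]
 [-0.868 -0.002  0.497]
 [-0.497 -0.011 -0.868]] [-1.52930967 -2.65144131  6.25414062] [-0.28672124  0.32665833  0.2457183 ] 0.039264774817203814
```

play_rows(series="0 0 0 -1 0 0 0;0 0 0 -2 0 0 0;0 0 0 -3 0 0 0;0 0 0 -3 0 0 0;0 0 0 -3 0 0 0")

```text
clock: 4.97
tcp_pos: [0.4998, 0.044, 0.2208]
orientation: [-0.185, 0.685, -0.682, -0.179]
wrist_force: [0.2, 0.3, -3.0]
finger_gap: 0.0389
```

Run:
```python
from plan import *
s=get_state();print(s['tcp_pos'],pose()[1].as_matrix().round(3),s['wrist_force'],s['ft_torque'],s['finger_gap'])
plan([([.50,-.03,.25],Rtool(0,0))],0)
```

```text
[0.49975247 0.04401044 0.22077598] [[ 0.007 -1.     0.007]
 [-0.868 -0.003  0.497]
 [-0.496 -0.009 -0.868]] [ 0.20948008  0.25276901 -2.99838499] [-0.76581109  0.01770259 -0.0511601 ] 0.03893236224574149
4 | 0 1.24 -0.01 -1.55 -0.1 7.4 0.1;0 1.44 0 -1.38 -0.1 7.5 0;0 1.6 -0.01 -1.18 -0.2 7.4 0.1;0 1.74 0 -0.97 -0.1 7.5 0.1
```

play_rows(series="0 1.24 0 -1.55 0 7.5 0;0 1.44 0 -1.38 0 7.5 0;0 1.6 0 -1.18 0 7.5 0;0 1.74 0 -0.97 0 7.5 0;0 0 0 0 0 0 0;0 0 0 0 0 0 0;0 0 0 0 0 0 0")

```text
clock: 5.85
tcp_pos: [0.4995, -0.0291, 0.2483]
orientation: [-0.002, 0.708, -0.706, 0.003]
wrist_force: [0.3, -0.9, -3.1]
finger_gap: 0.0391
```

```bash
cat > poll.py <<'E'
import sys
from h import *
n=int(sys.argv[1])
for k in range(n+1):
    s=get_state(); print(round(s['clock'],3),s['tcp_pos'].round(4),s['wrist_force'].round(2),s['ft_torque'].round(3),s['qvel'].round(3))
    if k<n: cams.read_camera('side')
E
python3 poll.py 2
```

```text
5.85 [ 0.4995 -0.0291  0.2483] [ 0.32 -0.92 -3.08] [-0.04  -0.014 -0.01 ] [ 0.001  0.     0.001 -0.003 -0.008  0.004]
5.9 [ 0.4995 -0.0292  0.2484] [ 1.55  0.58 -2.79] [ 0.066  0.011 -0.01 ] [ 0.001 -0.     0.003 -0.002 -0.005  0.003]
5.95 [ 0.4996 -0.0292  0.2484] [-0.27  0.73 -2.57] [-0.    -0.01  -0.003] [ 0.004 -0.003 -0.    -0.001 -0.005 -0.001]
```

play_rows(series="0 4.5 0 0 0 0 0")

```text
clock: 6.08
tcp_pos: [0.4999, -0.0725, 0.2489]
orientation: [-0.003, 0.71, -0.704, 0.004]
wrist_force: [1.8, -1.1, -2.3]
finger_gap: 0.0392
```

```bash
python3 poll.py 5
```

```text
6.075 [ 0.4999 -0.0725  0.2489] [ 1.8  -1.07 -2.33] [-0.092 -0.044  0.023] [-0.745  0.079  0.103  0.006 -0.017 -0.719]
6.125 [ 0.5004 -0.0786  0.2488] [ 2.82 -4.94 -2.81] [-0.406 -0.066  0.015] [ 0.031  0.001  0.    -0.005  0.025  0.125]
6.175 [ 0.5003 -0.077   0.2488] [ 0.15 -4.11 -2.2 ] [-0.627  0.067 -0.002] [ 0.031 -0.007 -0.007  0.022  0.066  0.05 ]
6.225 [ 0.5    -0.0755  0.2488] [ 0.24  0.43 -2.4 ] [ 0.097  0.053 -0.055] [ 0.031 -0.008 -0.009  0.01   0.016  0.015]
6.275 [ 0.4999 -0.0746  0.2488] [ 0.71  0.47 -3.29] [ 0.007  0.055 -0.055] [ 0.024 -0.007 -0.007  0.004  0.003  0.001]
6.325 [ 0.4998 -0.074   0.2488] [ 0.55  0.29 -2.7 ] [ 0.026  0.022 -0.014] [ 0.019 -0.005 -0.005  0.001 -0.001 -0.001]
```

play_rows(series="0 0 0 0 0 0 0;0 -4.5 0 0 0 0 0")

```text
clock: 6.58
tcp_pos: [0.5004, -0.0298, 0.2489]
orientation: [0.002, -0.707, 0.707, -0.005]
wrist_force: [0.4, 0.9, -2.7]
finger_gap: 0.0392
```

```bash
python3 poll.py 5
```

```text
6.575 [ 0.5004 -0.0298  0.2489] [ 0.44  0.94 -2.69] [ 0.098 -0.014  0.018] [ 0.75  -0.078 -0.1   -0.006  0.019  0.719]
6.625 [ 0.4991 -0.0238  0.249 ] [-2.31  5.17 -2.42] [0.42  0.107 0.019] [-0.031 -0.003 -0.005  0.014 -0.031 -0.124]
6.675 [ 0.4992 -0.0255  0.249 ] [-0.03  0.28 -2.67] [-0.003 -0.001 -0.001] [-0.036  0.003  0.009 -0.011 -0.042 -0.054]
6.725 [ 0.4995 -0.0268  0.2491] [ 1.37  0.03 -2.5 ] [-0.023  0.027  0.025] [-0.033  0.007  0.009 -0.008 -0.019 -0.014]
6.775 [ 0.4997 -0.0278  0.2491] [-0.19 -0.46 -2.11] [-0.024 -0.003  0.006] [-0.025  0.003  0.006 -0.006 -0.006 -0.002]
6.825 [ 0.4999 -0.0284  0.2491] [ 0.33  0.55 -3.02] [-0.048  0.027 -0.01 ] [-0.019  0.003  0.005 -0.001  0.     0.001]
```

play_rows(series="0 0 0 0 0 0 0;0 0 0 0 0 0 0;0 4.5 0 0 0 0 0")

```text
clock: 7.2
tcp_pos: [0.5, -0.0729, 0.2493]
orientation: [-0.002, 0.71, -0.705, 0.004]
wrist_force: [1.1, 0.0, -2.6]
finger_gap: 0.0391
```

```bash
python3 poll.py 5
```

```text
7.2 [ 0.5    -0.0729  0.2493] [ 1.05  0.04 -2.62] [-0.048 -0.011  0.01 ] [-0.748  0.08   0.102  0.003 -0.017 -0.721]
7.25 [ 0.5006 -0.079   0.2492] [ 1.47 -4.72 -2.82] [-0.46  -0.094  0.005] [ 0.032 -0.001  0.    -0.008  0.026  0.121]
7.3 [ 0.5004 -0.0773  0.2492] [-0.01 -3.75 -2.  ] [-0.909  0.071 -0.015] [ 0.033 -0.008 -0.01   0.014  0.027  0.05 ]
7.35 [ 0.5001 -0.0759  0.2491] [ 1.03 -0.38 -2.33] [ 0.047 -0.011 -0.023] [ 0.029 -0.007 -0.011  0.012  0.02   0.011]
7.4 [ 0.5    -0.0749  0.2491] [ 1.37 -0.4  -2.41] [0.016 0.044 0.02 ] [ 0.025 -0.008 -0.006  0.004  0.006  0.   ]
7.45 [ 0.4999 -0.0743  0.2491] [ 0.19  0.32 -2.67] [ 0.031 -0.024  0.078] [ 0.019 -0.003 -0.003  0.001  0.001 -0.003]
```

play_rows(series="0 0 0 0 0 0 0;0 0 0 0 0 0 0;0 -4 0 0 0 0 0")

```text
clock: 7.82
tcp_pos: [0.5004, -0.0348, 0.249]
orientation: [-0.002, 0.707, -0.707, 0.005]
wrist_force: [0.5, -0.1, -2.8]
finger_gap: 0.0392
```

```bash
python3 poll.py 4
```

```text
7.825 [ 0.5004 -0.0348  0.249 ] [ 0.48 -0.07 -2.78] [ 0.09  -0.06  -0.009] [ 0.664 -0.073 -0.092 -0.008  0.016  0.639]
7.875 [ 0.4993 -0.0296  0.2491] [-0.98  4.74 -3.69] [ 0.406  0.125 -0.013] [-0.029 -0.002  0.001  0.016 -0.027 -0.111]
7.925 [ 0.4994 -0.0311  0.2491] [-0.16 -0.31 -2.31] [-0.024 -0.039 -0.007] [-0.034  0.005  0.009 -0.012 -0.037 -0.045]
7.975 [ 0.4996 -0.0323  0.2491] [-0.37 -0.39 -2.67] [-0.087 -0.013  0.015] [-0.026  0.006  0.006 -0.007 -0.015 -0.013]
8.025 [ 0.4998 -0.0331  0.2491] [ 0.83  0.2  -2.19] [-0.043 -0.034 -0.005] [-0.023  0.004  0.005 -0.004 -0.004 -0.001]
```

play_rows(series="0 0 0 0 0 0 0;0 0 0 0 0 0 0;0 5 0 0 0 0 0")

```text
clock: 8.4
tcp_pos: [0.5001, -0.0827, 0.2494]
orientation: [-0.002, 0.71, -0.704, 0.004]
wrist_force: [1.3, -1.0, -2.7]
finger_gap: 0.0391
```

```bash
python3 poll.py 4
```

```text
8.4 [ 0.5001 -0.0827  0.2494] [ 1.29 -0.99 -2.71] [-0.082 -0.137 -0.016] [-0.828  0.101  0.129  0.007 -0.016 -0.795]
8.45 [ 0.5007 -0.0897  0.2493] [ 2.1  -5.15 -2.62] [-0.511 -0.143 -0.039] [ 0.033 -0.001 -0.002 -0.009  0.031  0.139]
8.5 [ 0.5005 -0.0878  0.2492] [ 0.25  1.15 -1.9 ] [ 0.344 -0.01  -0.051] [ 0.045 -0.009 -0.014  0.016  0.03   0.055]
8.55 [ 0.5002 -0.0862  0.2491] [-0.01  0.85 -2.57] [ 0.123  0.03  -0.017] [ 0.037 -0.007 -0.013  0.014  0.022  0.015]
8.6 [ 0.4999 -0.085   0.2491] [-0.    0.17 -2.47] [ 0.054 -0.001  0.047] [ 0.03  -0.007 -0.009  0.005  0.007  0.004]
```

play_rows(series="0 0 0 0 0 0 0;0 0 0 0 0 0 0;0 -5 0 0 0 0 0")

```text
clock: 8.98
tcp_pos: [0.5006, -0.0351, 0.249]
orientation: [0.002, -0.707, 0.707, -0.005]
wrist_force: [0.9, 1.3, -2.6]
finger_gap: 0.0397
```

```bash
python3 poll.py 4
```

```text
8.975 [ 0.5006 -0.0351  0.249 ] [ 0.87  1.31 -2.6 ] [ 0.098 -0.094 -0.009] [ 0.831 -0.098 -0.123 -0.01   0.018  0.794]
9.025 [ 0.4991 -0.0283  0.2491] [-2.31  5.63 -2.65] [0.449 0.207 0.013] [-0.034 -0.002 -0.003  0.019 -0.031 -0.136]
9.075 [ 0.4992 -0.0302  0.2491] [-0.74  0.09 -2.07] [ 0.105  0.113 -0.026] [-0.038  0.005  0.008 -0.018 -0.064 -0.054]
9.125 [ 0.4996 -0.0317  0.2492] [ 0.36 -0.33 -2.93] [-0.023 -0.018 -0.015] [-0.036  0.006  0.008 -0.009 -0.02  -0.014]
9.175 [ 0.4998 -0.0328  0.2492] [-0.07 -1.27 -2.76] [-0.003  0.036  0.038] [-0.028  0.006  0.006 -0.005 -0.005 -0.003]
```

play_rows(series="0 0 0 0 0 0 0;0 0 0 0 0 0 0;0 4.5 0 0 0 0 0;0 0 0 0 0 0 0")

```text
clock: 9.68
tcp_pos: [0.5003, -0.0817, 0.2491]
orientation: [0.002, -0.707, 0.707, -0.005]
wrist_force: [0.8, 0.5, -3.1]
finger_gap: 0.0392
```

```bash
python3 poll.py 1
```

```text
9.675 [ 0.5003 -0.0817  0.2491] [ 0.76  0.49 -3.06] [ 0.002  0.033 -0.002] [ 0.031 -0.007 -0.011  0.016  0.032  0.027]
9.725 [ 0.5001 -0.0805  0.2491] [ 0.27  0.72 -2.63] [ 0.021  0.041 -0.052] [ 0.028 -0.005 -0.008  0.008  0.011  0.007]
```

play_rows(series="0 0 0 0 0 0 0;0 0 0 0 0 0 0;0 -4.5 0 0 0 0 0;0 0 0 0 0 0 0")

```text
clock: 10.22
tcp_pos: [0.4994, -0.0313, 0.2491]
orientation: [-0.002, 0.71, -0.705, 0.004]
wrist_force: [0.7, 0.6, -3.4]
finger_gap: 0.0392
```

```bash
python3 poll.py 1
```

```text
10.225 [ 0.4994 -0.0313  0.2491] [ 0.74  0.58 -3.41] [ 0.071  0.038 -0.009] [-0.033  0.007  0.009 -0.013 -0.033 -0.026]
10.275 [ 0.4997 -0.0325  0.2492] [-0.08  0.04 -2.74] [-0.005 -0.011 -0.011] [-0.028  0.007  0.005 -0.007 -0.011 -0.006]
```

play_rows(series="0 0 0 0 0 0 0;0 0 0 0 0 0 0;0 0 0 0 0 0 0;0 4.5 0 0 0 0 0")

```text
clock: 10.78
tcp_pos: [0.5, -0.0778, 0.2493]
orientation: [-0.002, 0.71, -0.705, 0.004]
wrist_force: [1.2, -0.5, -2.3]
finger_gap: 0.0395
```

```bash
python3 poll.py 3
```

```text
10.775 [ 0.5    -0.0778  0.2493] [ 1.17 -0.49 -2.25] [-0.022 -0.06   0.016] [-0.744  0.088  0.11   0.004 -0.017 -0.718]
10.825 [ 0.5006 -0.084   0.2492] [ 1.57 -4.64 -1.53] [-0.447 -0.125  0.003] [ 0.033 -0.    -0.001 -0.008  0.028  0.125]
10.875 [ 0.5005 -0.0823  0.2492] [ 0.15 -2.8  -1.97] [-0.973  0.042  0.007] [ 0.033 -0.01  -0.014  0.014  0.025  0.05 ]
10.925 [ 0.5001 -0.0808  0.2491] [-0.77  0.71 -2.71] [0.057 0.055 0.025] [ 0.033 -0.006 -0.01   0.013  0.021  0.012]
```

play_rows(series="0 0 0 0 0 0 0;0 0 0 0 0 0 0;0 0 0 0 0 0 0;0 -5.2 0 0 0 0 0")

```text
clock: 11.42
tcp_pos: [0.5007, -0.0284, 0.249]
orientation: [0.002, -0.707, 0.708, -0.005]
wrist_force: [-0.4, 0.4, -1.7]
finger_gap: 0.039
```

```bash
python3 poll.py 3
```

```text
11.425 [ 0.5007 -0.0284  0.249 ] [-0.36  0.41 -1.73] [ 0.06  -0.041  0.017] [ 0.864 -0.092 -0.118 -0.01   0.022  0.829]
11.475 [ 0.4991 -0.0213  0.2491] [-0.96  6.   -2.62] [0.517 0.152 0.02 ] [-0.037 -0.003 -0.004  0.019 -0.032 -0.143]
11.525 [ 0.4992 -0.0232  0.2491] [ 0.39 -1.12 -2.43] [-0.27   0.024 -0.075] [-0.049  0.006  0.008 -0.014 -0.038 -0.056]
11.575 [ 0.4995 -0.0248  0.2491] [-0.29  0.02 -2.66] [-0.069  0.019  0.009] [-0.038  0.005  0.01  -0.01  -0.022 -0.014]
```

play_rows(series="0 0 0 0 0 0 0;0 0 0 0 0 0 0;0 0 0 0 0 0 0;0 4.8 0 0 0 0 0")

```text
clock: 12.08
tcp_pos: [0.5001, -0.0739, 0.2493]
orientation: [-0.002, 0.71, -0.705, 0.004]
wrist_force: [1.0, -0.6, -3.2]
finger_gap: 0.0393
```

```bash
python3 poll.py 3
```

```text
12.075 [ 0.5001 -0.0739  0.2493] [ 0.97 -0.57 -3.24] [-0.029 -0.047  0.027] [-0.797  0.084  0.108  0.004 -0.019 -0.769]
12.125 [ 0.5006 -0.0804  0.2492] [ 1.19 -5.88 -3.09] [-0.477 -0.14  -0.061] [ 0.033 -0.001 -0.003 -0.009  0.028  0.133]
12.175 [ 0.5005 -0.0786  0.2492] [-1.08 -1.66 -1.77] [-0.156 -0.009 -0.015] [ 0.034 -0.006 -0.009  0.023  0.065  0.05 ]
12.225 [ 0.5001 -0.0771  0.2491] [ 0.41  0.88 -4.06] [ 0.038  0.029 -0.032] [ 0.032 -0.008 -0.009  0.011  0.02   0.013]
```

Run:
```python
from plan import *
plan([([.555,-.238,.20],Rtool(0)),([.555,-.238,.10],Rtool(0),.035)],0)
```

```text
7 | 0 4.02 -1.36 1.26 -0.1 -0.1 0;0 4.02 -1.37 1.24 -0.2 0 0;0 4.02 -1.37 1.24 -0.1 -0.1 0;0 4.02 -1.37 1.24 -0.1 0 0;0 0 0 3.33 0 0 0;0 0 0.01 3.33 0 0 0;0 0 0 3.34 0 0 0
```

play_rows(series="0 3 -1 1 -0.1 -0.1 0;0 4.02 -1.37 1.24 -0.2 0 0;0 4.02 -1.37 1.24 -0.1 -0.1 0;0 4.02 -1.37 1.24 -0.1 0 0;0 1 -0.4 0.3 0 0 0;0 0 0 3.33 0 0 0;0 0 0 3.33 0 0 0;0 0 0 3.34 0 0 0;0 0 0 0 0 0 0;0 0 0 0 0 0 0")

```text
clock: 13.48
tcp_pos: [0.5566, -0.2352, 0.1009]
orientation: [-0.001, 0.708, -0.706, 0.001]
wrist_force: [-0.3, -1.0, -2.8]
finger_gap: 0.0394
```

Run:
```python
from plan import *
s=get_state();print(s['tcp_pos'],pose()[1].as_matrix().round(3),s['wrist_force'],s['ft_torque'],s['finger_gap'])
im=save('side','s3'); c=im[200:384,180:420]; cv2.imwrite('pics/s3.png',cv2.resize(c,None,fx=3.2,fy=3.2,interpolation=cv2.INTER_CUBIC))
im=save('wrist','w3')
im=save('top','t3')
```

```text
[ 0.55660016 -0.23521067  0.10086051] [[ 0.004 -1.     0.002]
 [-1.    -0.004 -0.   ]
 [ 0.    -0.002 -1.   ]] [-0.34382599 -0.97586375 -2.79143689] [ 0.01891692 -0.04769851 -0.07819618] 0.03941532036771215
```

View pics/s3.png

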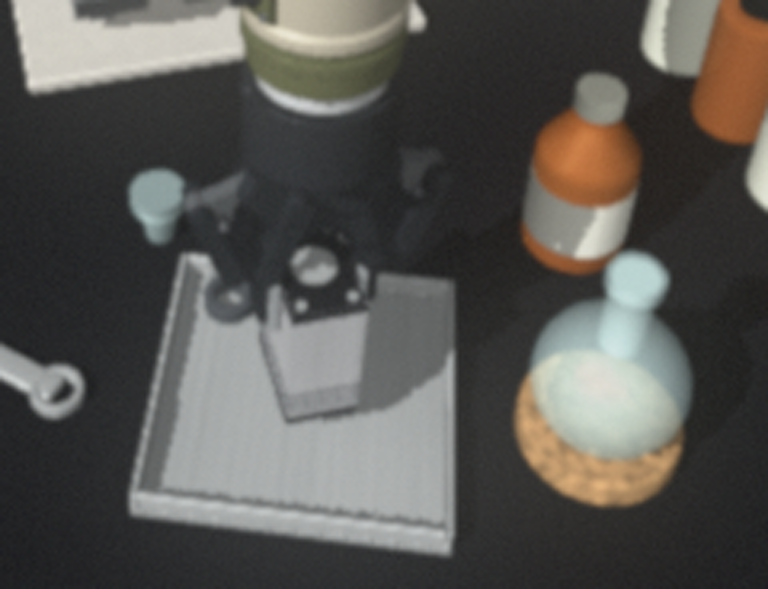

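View pics/w3_full.png

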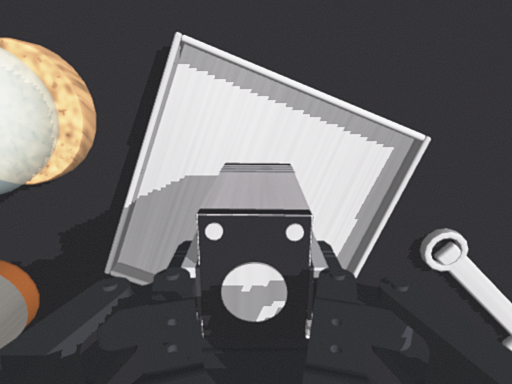

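play_rows(series="0 0 0 1 0 0 0;0 0 0 0.9 0 0 0;0 0 0 0.2 0 0 0;0 0 0 0 0 0 0")

```text
clock: 14.12
tcp_pos: [0.5557, -0.2353, 0.078]
orientation: [-0.0, 0.708, -0.706, -0.0]
wrist_force: [0.3, -0.1, -2.9]
finger_gap: 0.0395
```

play_rows(series="0 0 0 0.2 0 0 0;0 0 0 0 0 0 0")

```text
clock: 14.38
tcp_pos: [0.556, -0.2355, 0.0765]
orientation: [-0.0, 0.708, -0.706, 0.0]
wrist_force: [-0.6, -0.7, -2.9]
finger_gap: 0.0397
```

play_rows(series="0 0 0 0.2 0 0 0;0 0 0 0 0 0 0")

```text
clock: 14.62
tcp_pos: [0.5561, -0.2355, 0.076]
orientation: [-0.0, 0.708, -0.706, 0.001]
wrist_force: [-2.4, 1.5, 5.4]
finger_gap: 0.0394
```

play_rows(series="0 0 0 0.1 0 0 0;0 0 0 0 0 0 0")

```text
clock: 14.88
tcp_pos: [0.5561, -0.2355, 0.0759]
orientation: [-0.0, 0.708, -0.706, 0.001]
wrist_force: [-5.2, 1.6, 11.4]
finger_gap: 0.0388
```

play_rows(series="0 0 0 -0.2 0 0 0;0 0 0 0 0 0 0;75 0 0 0 0 0 0;75 0 0 0 0 0 0;75 0 0 0 0 0 0;75 0 0 0 0 0 0")

```text
clock: 15.62
tcp_pos: [0.556, -0.2355, 0.0754]
orientation: [-0.0, 0.708, -0.706, 0.0]
wrist_force: [0.2, -0.3, -0.4]
finger_gap: 0.064
```

play_rows(series="75 0 0 -1 0 0 0;75 0 0 -2 0 0 0;75 0 0 -4 0 0 0;75 0 0 -5 0 0 0;75 0 0 -5 0 0 0;75 3 -3 0 0 0 0;75 0 -5 0 0 0 0;75 0 -5 0 0 0 0;75 0 0 0 0 0 0")

```text
clock: 16.75
tcp_pos: [0.6885, -0.2647, 0.2424]
orientation: [-0.0, 0.709, -0.705, -0.001]
wrist_force: [0.5, -0.3, -0.0]
finger_gap: 0.0643
```

Run:
```python
from plan import *
s=get_state();print(s['clock'],s['tcp_pos'],s['wrist_force'],s['finger_gap'])
for n in('side','top','wrist'):
    save(n,n+'4')
a=cv2.imread('pics/side4_full.png')[200:384,180:420];b=cv2.imread('pics/top4_full.png')[100:250,170:400]
cv2.imwrite('pics/s4.png',cv2.resize(a,None,fx=3.2,fy=3.2,interpolation=cv2.INTER_CUBIC));cv2.imwrite('pics/t4.png',cv2.resize(b,None,fx=3.4,fy=3.4,interpolation=cv2.INTER_CUBIC))
```

```text
16.75 [ 0.68852688 -0.26467388  0.24236818] [ 0.48920257 -0.28934238 -0.01475914] 0.06427032962324114
```

View pics/s4.png

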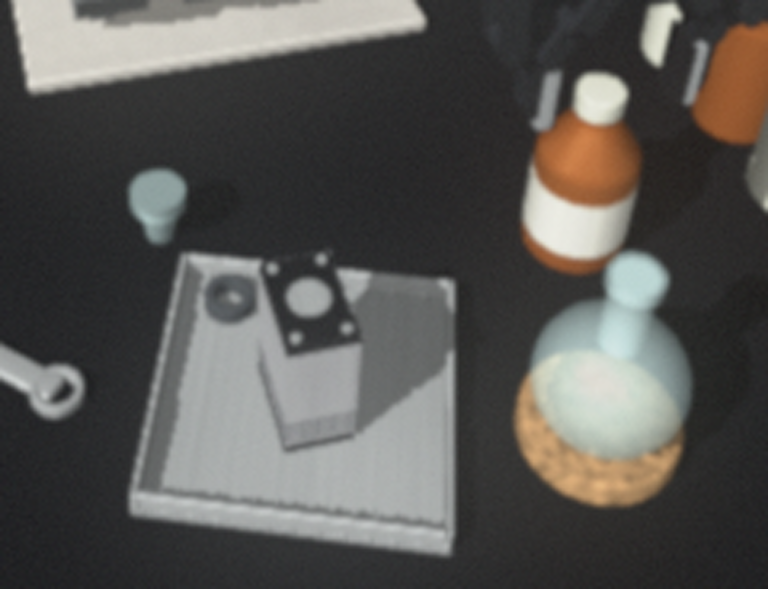

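View pics/t4.png

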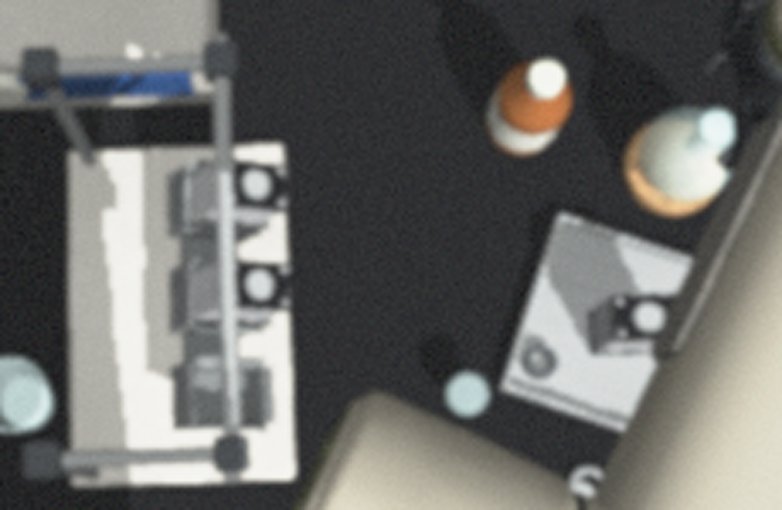

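Run:
```python
from h import *
f=lambda p,s,o:(p[0]/s-.5+.5/s+o[0],p[1]/s-.5+.5/s+o[1])
print(tri([ray('side',f((308,297),3.2,(180,200))),ray('top',f((649,317),3.4,(170,100)))]))
from workcell import workorder
print(workorder.hand_in())
```

```text
(array([ 0.5531747 , -0.23480705,  0.09509396]), [np.float64(0.0008896291626331003), np.float64(0.0008896291626334197)])
the job is handed in; nothing more can be done
None
```

The first housing I took out, from the pocket nearest the robot, was the one that rattles. It now stands upright and released on the tray floor, and the job is handed in. I did not take out the other two. The judgement rests on this housing alone, with no sound one shaken for comparison.

- **Rattle:** I held it upright and jerked it about 45 mm along its level x, ten times. About 0.1 s after the stop, some jerks gave irregular kicks of up to about 4 N and 0.97 N m at the wrist.
    - At that moment, all five jerks sampled in the robot's −y direction were above noise, though one only reached about 0.16 N m.
    - Of the four the other way, only the strongest showed a clear kick; the rest were near noise.
    - The last two jerks, one each way, were read only later, at 0.125 s, and showed nothing.
- **Placing:** The foot met the tray floor with the TCP at 76 mm, as expected, with about 11 N on the wrist before I let go. From two cameras, the top of the housing is at (0.553, −0.235, 0.095) m. That is the tray centre, and 94 mm is the height expected for an upright housing.
- **Surroundings:** The other two housings are still in their pockets. In the last pictures the nut, stopper, amber bottle, flask and beaker have not moved; I did not check the jar, and the wrench is only partly in view. The gripper was clear and touching nothing, at about 17 s on the clock.

After releasing, my sideways move away went towards +x by mistake and passed over the flask. The fingertips stayed about 85 mm above it and nothing was touched.

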